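# Put the bar tools back on their own mats

### The job

The three bar tools on the trolley each stand on another's coloured mat. Using the spare cork mat to park one of them on the way, move them so that the gold shaker ends on the yellow mat, the red corkscrew on the red mat and the steel stopper on the blue mat, each upright in the middle of its mat and let go. Set things down rather than drop them, tip nothing over, and leave the two pepper mills where they are.

Things in the scene. Friction and masses are not known exactly. Their poses are not given: they have to be found in the camera images.
- shaker_mid (a point): matte gold cocktail shaker standing upright on the red mat at first; 150 mm tall, 250 g. Point: on its axis half-way up, 75 mm above its foot; z up. Foot 54 mm across, widest 69 mm at 85 mm up, then a shoulder and a straight round cap 42 mm across, 107 to 145 mm above the foot: grasp the cap, 55 mm above this point, any way round.
- corkscrew_mid (a point): red plastic corkscrew standing on its 50 mm round bell, on the blue mat at first; 123 mm tall, 120 g. Point: on its axis, 61.5 mm above its foot; z up, x along the T handle. Collar (40 mm across) ends 85 mm up; handle bar on top 76 mm long (x), 18 wide (y), 22 high, its middle 112 mm above the foot: grasp it there across its width, 50.5 mm above this point.
- stopper_mid (a point): stainless wine stopper with black rings, standing on its flat cap, plug up, on the yellow mat at first; 75 mm tall, 100 g. Point: on its axis, 37.5 mm above its foot; z up. Cap 44 mm across, 12 mm thick; above it the plug, a straight cylinder 24 mm across from 18 to 60 mm above the foot, then tapering: grasp it at this point, any way round.
- mat_yellow: round flat mat fixed to the shelf, 100 mm in diameter, 4 mm thick (top 4 mm above the shelf); origin at the centre of its underside. Yellow: the shaker's place.
- mat_red: round flat mat fixed to the shelf, 100 mm in diameter, 4 mm thick (top 4 mm above the shelf); origin at the centre of its underside. Red: the corkscrew's place.
- mat_blue: round flat mat fixed to the shelf, 100 mm in diameter, 4 mm thick (top 4 mm above the shelf); origin at the centre of its underside. Blue: the stopper's place.
- mat_cork: round flat mat fixed to the shelf, 100 mm in diameter, 4 mm thick (top 4 mm above the shelf); origin at the centre of its underside. Brown cork: the spare mat, empty at the start.
- mill_1_mid (a point): one of two alike squat black wooden pepper mills with a small steel knob on top, 56 mm in diameter, 96 mm tall overall, standing loose on the bare shelf at one side of the mats; point on its axis 44 mm above its foot. A bystander, not to be moved.
- mill_2_mid (a point): one of two alike squat black wooden pepper mills with a small steel knob on top, 56 mm in diameter, 96 mm tall overall, standing loose on the bare shelf at one side of the mats; point on its axis 44 mm above its foot. A bystander, not to be moved.
- vise: small vise with green cast jaws and a steel screw handle, bolted to the shelf's right-hand (-y) edge: 190 mm long (x), 90 mm wide, 78 mm tall; origin at the centre of its base, on the shelf. Only to be kept clear of.
Mind the look-alikes: they are no part of the job. Of the things shaped like the part that bears corkscrew_mid, the red one is meant. Several things look just like the mat_red: the one meant starts farthest to the robot's left.

How it is judged:
On the way:
1. one of the three tools stands upright and released on the cork mat (within 30 mm of its centre) (((horizontal distance between shaker_mid and mat_cork below 0.03 m and height (world z) of shaker_mid between 0.073 and 0.085 m and angle between shaker_mid's own z axis and vertical below 0.1 rad and linear speed of shaker below 0.02 m/s and contact force between the fingers and shaker below 0.1 N) or (horizontal distance between stopper_mid and mat_cork below 0.03 m and height (world z) of stopper_mid between 0.0355 and 0.0475 m and angle between stopper_mid's own z axis and vertical below 0.1 rad and linear speed of stopper below 0.02 m/s and contact force between the fingers and stopper below 0.1 N) or (horizontal distance between corkscrew_mid and mat_cork below 0.03 m and height (world z) of corkscrew_mid between 0.0595 and 0.0715 m and angle between corkscrew_mid's own z axis and vertical below 0.1 rad and linear speed of corkscrew below 0.02 m/s and contact force between the fingers and corkscrew below 0.1 N))), for 0.2 s.
At the end, for the whole second after the job is handed in: Shaker on the yellow mat, corkscrew on the red, stopper on the blue: each standing upright (within 0.1 rad) on the mat, within 15 mm of its centre, released and at rest; both pepper mills within 20 mm of where they began (horizontal distance between shaker_mid and mat_yellow below 0.015 m and height (world z) of shaker_mid between 0.073 and 0.085 m and angle between each of shaker_mid, stopper_mid, corkscrew_mid's own z axis and vertical below 0.1 rad and linear speed of each of shaker, stopper, corkscrew below 0.02 m/s and horizontal distance between stopper_mid and mat_blue below 0.015 m and height (world z) of stopper_mid between 0.0355 and 0.0475 m and horizontal distance between corkscrew_mid and mat_red below 0.015 m and height (world z) of corkscrew_mid between 0.0595 and 0.0715 m and distance of each of mill_1_mid, mill_2_mid from where it was at the start of the episode below 0.02 m); the robot touches nothing.
It fails at once if a shaker, corkscrew or stopper is knocked or tipped over (angle between any of shaker_mid, stopper_mid, corkscrew_mid's own z axis and vertical above 0.5 rad).
It fails at once if one of the three is let go more than 20 mm above where it stands on a mat ((height (world z) of shaker_mid above 0.099 m and contact force between the fingers and shaker below 0.01 N) or (height (world z) of stopper_mid above 0.0615 m and contact force between the fingers and stopper below 0.01 N) or (height (world z) of corkscrew_mid above 0.0855 m and contact force between the fingers and corkscrew below 0.01 N)).
It fails at once if a pepper mill is shoved more than 20 mm or tipped (distance of any of mill_1_mid, mill_2_mid from where it was at the start of the episode above 0.02 m or angle between any of mill_1_mid, mill_2_mid's own z axis and vertical above 0.3 rad).
It also fails if it takes over 112 s, if anything falls off the work surface, if the arm or the gripper's body presses on something with over 40 N, if the wrist force passes 120 N, or if a joint passes its speed limit or range.

### The arm

A 6-joint arm with a two-finger parallel gripper is mounted at the origin on the work surface. World frame = base frame: x ahead of the robot, y to its left, z up, the work surface at z = 0. Lengths are in m, angles in rad, forces in N, time in s.
With the tool pointing down it reaches from about 0.25 to 0.725 m from the base axis. Payload 9.7 kg.
Tool frame: the origin (TCP) lies at the very end of the fingers, on their centre line; the grasp point (between the pads) lies 19 mm behind it; z points along the fingers, y is the line along which they close (so a half turn about z gives the same grasp; the last joint's range is limited). The gripper opens to 85 mm and grips with 20 to 120 N. Pads are 22 mm wide; open, the fingers measure 114 mm over their backs; the gripper's body (76 mm by 85 mm) begins 54 mm behind the grasp point. The pads swing forward as they close: fully open they stand 13 mm farther back than shut.
Start: joints at [1.309, 0.087, 0.176, 1.66, 0, 1.571], TCP at [0.142, 0.531, 0.231] pointing down, gripper open.
Joint ranges: [-3.13, 3.13], [-0.85, 1.81], [-1.15, 1.24], [-2.2, 2.28], [-1.44, 1.52], [-3.14, 3.14]. Speed limits (rad/s): [2.22, 2.22, 2.57, 3.14, 3.14, 3.14].

### API

Orientations are given as a unit quaternion [x, y, z, w].
In Python, from plant import arm, eyes gives the robot as it stands.
- The arm moves only by the tool step_arm, never from a script. Its argument "steps" is a list of rows, each a list of 6 numbers: the shift along the tool's x, y, z normalised to -1 to 1, where 1 is 20 cm, then the turn, a rotation vector about the tool's x, y, z normalised to -1 to 1, where 1 is pi/2 rad. A call has 1 to 10 rows; each row is the pose to reach, as a shift and turn from the pose commanded when the call began, along the tool's axes at that moment; what a row does not reach only later rows make up. A row lasts 1/10 s, in which the tool goes at most 50 mm and 8.59 degrees, less where a joint would pass 70% of its speed; a pose out of reach is approached as far as the arm can. A call with a number of a shift or a turn outside -1 to 1 is refused whole. A call with a gripper value outside its range is refused whole. "grip" is the opening, from 0 (shut) to 1 (fully open), set as the call begins (left out, the last holds). The fingers move at their own pace and stop on an object; "grip_force" is the grip in N (left out, the last holds). Time passes only in rows, so rows that repeat a pose let the fingers close. It gives the time, the measured TCP pose, the force, the opening and the grip force at its end, in the units of the state.
- arm.read_state(): the state, without advancing time (a new reading comes with each control period).
- eyes.camera(name): name is "scene" or "top"; returns a dict with "img" (400x640x3 uint8, blue, green, red), "depth" (400x640 float32, m along the optical axis (not along the pixel's ray), 0 where there is no reading), "fx", "fy", "cx", "cy" (pixels), "dist_coeffs" ([k1, k2, p1, p2, k3] as OpenCV has them; the pictures are not rectified), "rvec" (rotation vector, rad) and "tvec" (3), from world to camera coordinates, as OpenCV has them. Camera axes: x right, y down, z forward; pixel columns grow to the right and rows downward; lengths in m; the calibration is good to about 2 mm. A picture is of the moment at which its call begins.
- arm.close_job(): hands the job in; it is judged then, once.
The state is a dict: "clock": time; "q": joint angles; "qvel": joint speeds; "joint_torque": joint torques, N m; "tool_pos": TCP position; "eef_rot": TCP orientation; "wrist_force": force on the tool from outside, world axes, zero at the start; "wrist_torque": the same for the moment, N m; "finger_gap": opening from 0.0 (shut) to 1.0 (fully open); "grasp_force": force on a finger pad.
Only numpy, scipy, OpenCV 4.12 (cv2) and the standard library are available. Lean on these libraries where they do the work, as an engineer would, in place of code of your own. Each camera call takes 0.05 s, during which the arm holds its last target. There are 200 camera calls.

## Working session

There is one attempt and no reset: what is moved stays moved. The work goes in short steps, Python scripts to look and compute and a tool call to move; the robot and the scene stay as the last step left them, time stands still between calls to the robot, and variables do not carry over. Pictures are saved under pics/ and viewed, at most 14 in all, crops included, and the job is handed in when it is done.

Besides the shell and the picture viewer there is one more tool, called as name(argument=value, ...) on one line, values as JSON. step_arm: Moves the arm, as the interface text tells. Its arguments: {"type":"object","properties":{"steps":{"type":"array","items":{"type":"array","items":{"type":"number"}}},"grip":{"type":"number"},"grip_force":{"type":"number"}},"required":["steps"]}

```bash
mkdir -p pics; ls
cat > h.py <<'E'
import numpy as np, cv2, pickle
from plant import arm, eyes
def snap(n):
    c=eyes.camera(n); pickle.dump(c,open(n+'.pkl','wb')); return c
def load(n): return pickle.load(open(n+'.pkl','rb'))
def ray(c,u,v):
    K=np.array([[c['fx'],0,c['cx']],[0,c['fy'],c['cy']],[0,0,1.]])
    p=cv2.undistortPoints(np.array([[[u,v]]],float),K,np.array(c['dist_coeffs'],float))[0,0]
    R,_=cv2.Rodrigues(np.array(c['rvec'],float)); t=np.array(c['tvec'],float).ravel()
    return -R.T@t, R.T@np.array([p[0],p[1],1.])
def onz(c,u,v,z):
    o,d=ray(c,u,v); return o+d*(z-o[2])/d[2]
def dep(c,u,v):
    o,d=ray(c,u,v); return o+d*float(c['depth'][int(round(v)),int(round(u))])
def proj(c,P):
    K=np.array([[c['fx'],0,c['cx']],[0,c['fy'],c['cy']],[0,0,1.]])
    return cv2.projectPoints(np.array(P,float).reshape(-1,1,3),np.array(c['rvec'],float),np.array(c['tvec'],float),K,np.array(c['dist_coeffs'],float))[0].reshape(-1,2)
def tri(c1,p1,c2,p2):
    A=[];b=[]
    for c,p in((c1,p1),(c2,p2)):
        o,d=ray(c,*p); d/=np.linalg.norm(d); M=np.eye(3)-np.outer(d,d); A.append(M);b.append(M@o)
    return np.linalg.lstsq(np.vstack(A),np.hstack(b),rcond=None)[0]
E
python3 - <<'E'
from h import *
for n in('scene','top'):
    c=snap(n); cv2.imwrite(f'pics/{n}0.png',c['img']); print(n,ray(c,320,200))
s=arm.read_state(); print({k:np.round(v,3) for k,v in s.items()})
E
```

```text
pics
scene (array([ 1.2354366 , -0.29084442,  1.03851988]), array([-0.58695478,  0.21128519, -0.78160199]))
top (array([ 0.429116  , -0.05937849,  1.20907176]), array([ 0.0877357 , -0.01497642, -0.99608581]))
{'clock': np.float64(0.1), 'q': array([1.309, 0.087, 0.175, 1.66 , 0.   , 1.571]), 'qvel': array([ 0.   , -0.002,  0.003,  0.   , -0.001,  0.   ]), 'joint_torque': array([ 1.0000e-03, -5.2156e+01,  4.6565e+01,  1.6000e-02,  0.0000e+00,
       -0.0000e+00]), 'tool_pos': array([0.142, 0.531, 0.231]), 'eef_rot': array([ 0.131,  0.991, -0.001, -0.   ]), 'wrist_force': array([ 0.71 , -0.041, -0.009]), 'wrist_torque': array([-0.033, -0.001,  0.051]), 'grasp_force': np.float64(0.0), 'finger_gap': np.float64(1.001)}
```

View pics/scene0.png

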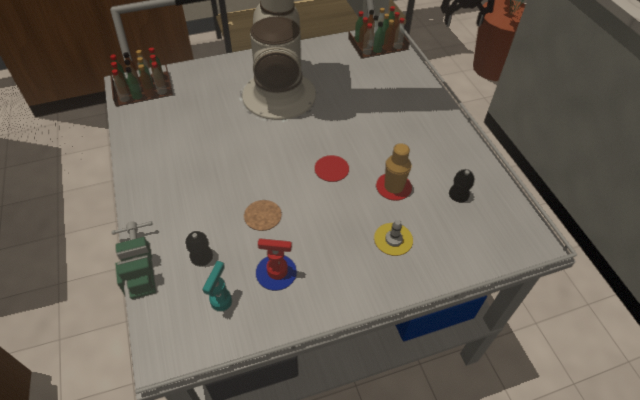

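View pics/top0.png

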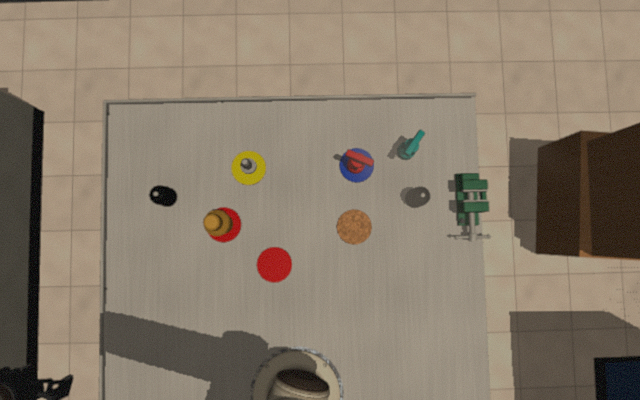

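The scene view shows the shaker at (398,170) on a red mat (394,187), an empty red mat at (332,168), the stopper at (396,232) on yellow, the corkscrew at (275,258) on blue, cork at (263,215), a teal corkscrew at (219,288), and mills at (462,185) and (199,248). In the top view, image left is the robot's left. The red mats are at (222,225) and (274,265); the first is farther left and has the shaker on it, so it is the one meant. I'll confirm this in an enlarged crop.

Run:
```python
from h import *
a=load('top'); s=load('scene')
t=cv2.resize(a['img'][110:300,135:445],None,fx=2.58,fy=2.58,interpolation=cv2.INTER_CUBIC)
cv2.imwrite('pics/topc.png',t)
t=cv2.resize(s['img'][130:320,180:490],None,fx=2.58,fy=2.58,interpolation=cv2.INTER_CUBIC)
cv2.imwrite('pics/scenec.png',t)
print('origin,tcp in top',proj(a,[[0,0,0],[.142,.531,.231]]), proj(s,[[0,0,0],[.142,.531,.231]]))
for n,u,v in(('yel',249,168),('red',222,225),('red2',274,265),('blue',356,165),('cork',354,227)): print(n,onz(a,u,v,.004).round(3))
for n,u,v in(('yel',394,239),('red',394,187),('red2',332,168),('blue',276,272),('cork',263,215)): print(n,onz(s,u,v,.004).round(3))
for c,k in((a,'top'),(s,'sc')):
  print(k,[dep(c,u,v).round(3) for u,v in (((354,227),(274,265)) if k=='top' else ((263,215),(332,168)))])
```

```text
origin,tcp in top [[296.3823572  393.41241568]
 [ 54.49241184 371.34489063]] [[278.0610441   95.06804029]
 [460.34043315  28.60150235]]
yel [0.631 0.123 0.004]
red [0.47  0.201 0.004]
red2 [0.355 0.056 0.004]
blue [ 0.634 -0.183  0.004]
cork [ 0.456 -0.172  0.004]
yel [0.637 0.127 0.004]
red [0.478 0.198 0.004]
red2 [0.359 0.058 0.004]
blue [ 0.636 -0.183  0.004]
cork [ 0.46  -0.169  0.004]
top [array([ 0.456, -0.172,  0.004]), array([0.355, 0.056, 0.003])]
sc [array([ 0.461, -0.17 ,  0.005]), array([0.361, 0.058, 0.006])]
```

View pics/topc.png

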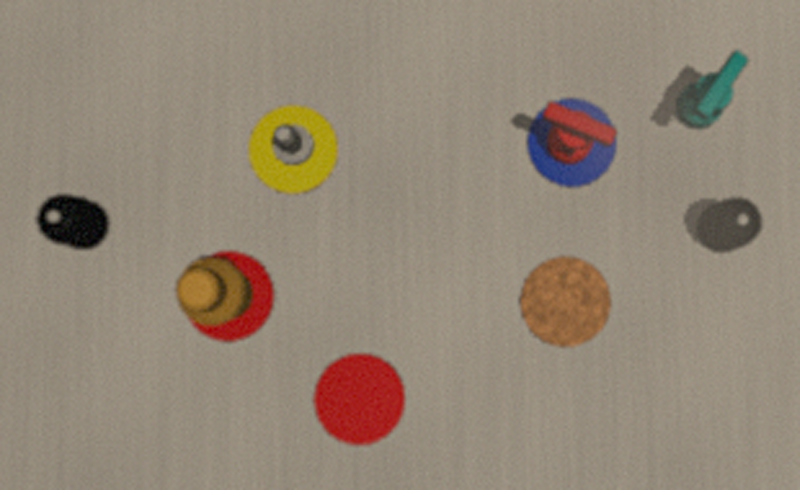

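View pics/scenec.png

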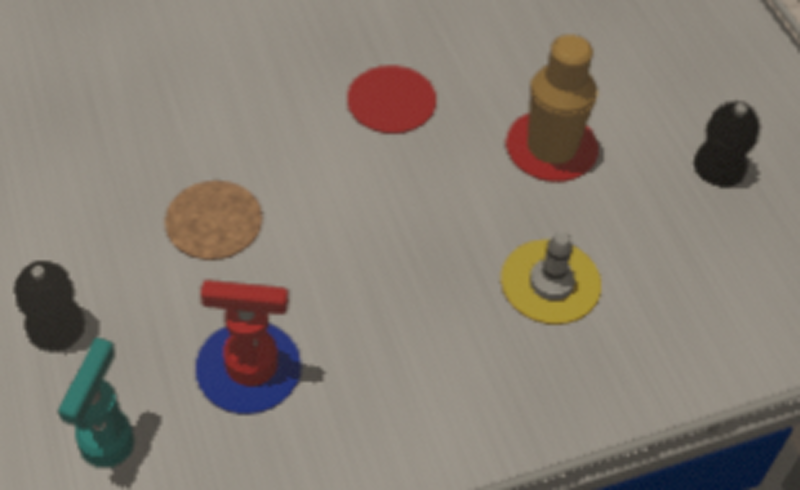

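The crops confirm it: the red mat under the gold shaker (topc (229,296)) is farther left than the empty red one (360,399). The red corkscrew stands on blue at (572,142) and is not the teal one at (710,95). Now I'll triangulate the grasp tops.

Run:
```python
from h import *
a=load('top'); s=load('scene')
T=lambda u,v:(135+u/2.58,110+v/2.58); S=lambda u,v:(180+u/2.58,130+v/2.58)
for n,p,q in(('shakertop',(201,291),(572,46)),('stoppertip',(283,133),(562,240)),('corkhandle',(580,120),(245,293)),
 ('hL',(548,109),(288,297)),('hR',(613,132),(203,287)),('mill1knob',(53,216),(741,107)),('mill2knob',(743,219),(38,271)),
 ('yel',(293,150),(551,281)),('red',(229,296),(552,146)),('blue',(572,142),(248,367)),('cork',(565,301),(214,219)),('tealtop',(723,83),(88,379))):
    X=tri(a,T(*p),s,S(*q)); print(n,X.round(4))
d=onz(a,*T(613,132),.127)-onz(a,*T(548,109),.127); print('handle',d,np.degrees(np.arctan2(d[1],d[0])))
d=onz(s,*S(203,287),.127)-onz(s,*S(288,297),.127); print('handle',d,np.degrees(np.arctan2(d[1],d[0])))
```

```text
shakertop [0.4726 0.1956 0.1514]
stoppertip [0.6377 0.125  0.0752]
corkhandle [ 0.6355 -0.1798  0.1254]
hL [ 0.6484 -0.1468  0.1222]
hR [ 0.6217 -0.2124  0.1301]
mill1knob [0.5539 0.3577 0.0935]
mill2knob [ 0.5353 -0.3471  0.0954]
yel [ 0.6325  0.1268 -0.0015]
red [ 0.4718  0.1992 -0.0023]
blue [ 0.6345 -0.184   0.0008]
cork [ 0.4577 -0.1708  0.0021]
tealtop [ 0.6722 -0.3259  0.1182]
handle [-0.02455966 -0.0644088   0.        ] -110.87230322231932
handle [-3.24662958e-02 -6.65601157e-02 -1.11022302e-16] -116.00191803788306
```

step_arm(steps=[[-0.2, -0.09, 0, 0, 0, -0.04], [-0.4, -0.18, 0, 0, 0, -0.08], [-0.6, -0.27, 0, 0, 0, -0.12], [-0.8, -0.36, 0, 0, 0, -0.167], [-1, -0.44, 0, 0, 0, -0.167], [-1, -0.44, 0, 0, 0, -0.167]], grip=1, grip_force=30)

```text
clock: 0.7
tool_pos: [0.3158, 0.3917, 0.231]
eef_rot: [0.002, 1.0, -0.0, 0.0]
wrist_force: [-0.7, 0.8, -0.6]
finger_gap: 1.001
grasp_force: 0.0
```

step_arm(steps=[[-0.2, -0.17, 0, 0, 0, 0], [-0.4, -0.34, 0, 0, 0, 0], [-0.6, -0.5, 0, 0, 0, 0], [-0.8, -0.67, 0, 0, 0, 0], [-1, -0.83, 0, 0, 0, 0], [-1, -0.83, 0, 0, 0, 0]])

```text
clock: 1.3
tool_pos: [0.5154, 0.2258, 0.2301]
eef_rot: [0.002, 1.0, -0.001, -0.0]
wrist_force: [0.0, -0.0, -0.1]
finger_gap: 1.0
grasp_force: 0.0
```

step_arm(steps=[[-0.2, -0.17, 0, 0, 0, 0], [-0.4, -0.34, 0, 0, 0, 0], [-0.6, -0.5, 0, 0, 0, 0], [-0.6, -0.5, 0.2, 0, 0, 0], [-0.6, -0.5, 0.4, 0, 0, 0], [-0.6, -0.5, 0.5, 0, 0, 0], [-0.6, -0.5, 0.5, 0, 0, 0]])

```text
clock: 2.0
tool_pos: [0.6309, 0.129, 0.1271]
eef_rot: [-0.0, 1.0, -0.001, -0.003]
wrist_force: [0.2, 0.5, 0.8]
finger_gap: 1.0
grasp_force: 0.0
```

Run:
```python
from h import *
p=arm.read_state()['tool_pos']; print(p)
out=[]
for n in('top','scene'):
    c=snap(n); im=c['img'].copy()
    u,v=proj(c,[[.637,.125,.05]])[0].astype(int); w=proj(c,[p])[0]; print(n,w)
    x,y=u-75,v-100
    k=cv2.resize(im[max(y,0):max(y,0)+150,x:x+130],None,fx=3,fy=3,interpolation=cv2.INTER_CUBIC); print('off',x,max(y,0)); out.append(k)
cv2.imwrite('pics/g1.png',np.hstack(out))
```

```text
[0.63087784 0.12904607 0.12711361]
top [239.41678337 160.44794312]
off 170 63
scene [400.80584403 207.46408038]
off 320 128
```

View pics/g1.png

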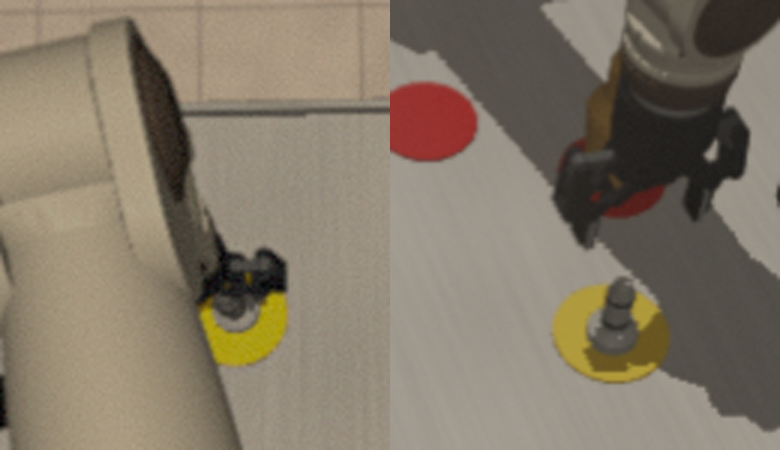

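step_arm(steps=[[-0.025, -0.015, 0.1, 0, 0, 0], [-0.025, -0.015, 0.2, 0, 0, 0], [-0.025, -0.015, 0.3, 0, 0, 0], [-0.025, -0.015, 0.4, 0, 0, 0], [-0.025, -0.015, 0.45, 0, 0, 0], [-0.025, -0.015, 0.45, 0, 0, 0]])

```text
clock: 2.7
tool_pos: [0.6378, 0.126, 0.0414]
eef_rot: [-0.0, 1.0, 0.0, -0.0]
wrist_force: [1.2, 0.1, -0.2]
finger_gap: 1.0
grasp_force: 0.0
```

step_arm(steps=[[0, 0, 0.04, 0, 0, 0], [0, 0, 0.08, 0, 0, 0], [0, 0, 0.08, 0, 0, 0]])

```text
clock: 3.0
tool_pos: [0.6376, 0.1256, 0.0245]
eef_rot: [-0.0, 1.0, -0.0, -0.0]
wrist_force: [-0.6, -0.7, -0.0]
finger_gap: 1.002
grasp_force: 0.0
```

step_arm(steps=[[0, 0, 0, 0, 0, 0], [0, 0, 0, 0, 0, 0], [0, 0, 0, 0, 0, 0], [0, 0, 0, 0, 0, 0], [0, 0, 0, 0, 0, 0], [0, 0, 0, 0, 0, 0], [0, 0, 0, 0, 0, 0], [0, 0, 0, 0, 0, 0], [0, 0, 0, 0, 0, 0], [0, 0, 0, 0, 0, 0]], grip=0, grip_force=30)

```text
clock: 4.0
tool_pos: [0.6381, 0.1257, 0.0256]
eef_rot: [-0.0, 1.0, 0.0, 0.0]
wrist_force: [0.9, -0.1, 4.9]
finger_gap: 0.273
grasp_force: 29.8
```

step_arm(steps=[[0, 0, -0.05, 0, 0, 0], [0, 0, -0.15, 0, 0, 0], [0, 0, -0.3, 0, 0, 0], [0, 0, -0.4, 0, 0, 0], [0, 0, -0.45, 0, 0, 0], [0, 0, -0.45, 0, 0, 0]])

```text
clock: 4.6
tool_pos: [0.6385, 0.1258, 0.1167]
eef_rot: [-0.0, 1.0, 0.0, 0.001]
wrist_force: [0.4, -0.1, -1.1]
finger_gap: 0.276
grasp_force: 29.5
```

step_arm(steps=[[0.04, -0.06, 0, 0, 0, 0], [0.1, -0.17, 0, 0, 0, 0], [0.19, -0.31, 0, 0, 0, 0], [0.28, -0.46, 0, 0, 0, 0], [0.37, -0.61, 0, 0, 0, 0], [0.46, -0.76, 0, 0, 0, 0], [0.54, -0.89, 0, 0, 0, 0], [0.6, -0.98, 0, 0, 0, 0], [0.6, -1, 0, 0, 0, 0]])

```text
clock: 5.5
tool_pos: [0.5162, -0.0759, 0.114]
eef_rot: [0.001, 1.0, 0.0, -0.001]
wrist_force: [1.4, -0.2, -0.8]
finger_gap: 0.271
grasp_force: 29.5
```

step_arm(steps=[[0.04, -0.06, 0, 0, 0, 0], [0.1, -0.17, 0, 0, 0, 0], [0.19, -0.31, 0, 0, 0, 0], [0.26, -0.42, 0.05, 0, 0, 0], [0.3, -0.485, 0.15, 0, 0, 0], [0.3, -0.485, 0.27, 0, 0, 0], [0.3, -0.485, 0.35, 0, 0, 0], [0.3, -0.485, 0.4, 0, 0, 0], [0.3, -0.485, 0.4, 0, 0, 0], [0.3, -0.485, 0.4, 0, 0, 0]])

```text
clock: 6.5
tool_pos: [0.4583, -0.1713, 0.0357]
eef_rot: [-0.001, 1.0, -0.0, 0.0]
wrist_force: [0.8, 1.1, -0.2]
finger_gap: 0.27
grasp_force: 29.6
```

step_arm(steps=[[0, 0, 0.02, 0, 0, 0], [0, 0, 0.035, 0, 0, 0], [0, 0, 0.043, 0, 0, 0], [0, 0, 0.047, 0, 0, 0], [0, 0, 0.047, 0, 0, 0]])

```text
clock: 7.0
tool_pos: [0.458, -0.1714, 0.0258]
eef_rot: [-0.0, 1.0, 0.0, -0.0]
wrist_force: [-0.1, 0.5, -0.8]
finger_gap: 0.269
grasp_force: 29.6
```

step_arm(steps=[[0, 0, 0.005, 0, 0, 0], [0, 0, 0.008, 0, 0, 0], [0, 0, 0.008, 0, 0, 0]])

```text
clock: 7.3
tool_pos: [0.4582, -0.1715, 0.0255]
eef_rot: [-0.0, 1.0, -0.0, 0.0]
wrist_force: [-4.2, 1.3, 10.2]
finger_gap: 0.27
grasp_force: 30.6
```

step_arm(steps=[[0, 0, 0, 0, 0, 0], [0, 0, 0, 0, 0, 0], [0, 0, 0, 0, 0, 0], [0, 0, 0, 0, 0, 0], [0, 0, 0, 0, 0, 0], [0, 0, 0, 0, 0, 0], [0, 0, 0, 0, 0, 0]], grip=1)

```text
clock: 8.0
tool_pos: [0.4581, -0.1714, 0.0242]
eef_rot: [-0.0, 1.0, 0.0, -0.0]
wrist_force: [1.4, -0.6, -0.1]
finger_gap: 1.003
grasp_force: 0.0
```

step_arm(steps=[[0, 0, -0.05, 0, 0, 0], [0, 0, -0.15, 0, 0, 0], [0, 0, -0.35, 0, 0, 0], [0, 0, -0.6, 0, 0, 0], [0, 0, -0.85, 0, 0, 0], [0, 0, -1, 0, 0, 0], [0, 0, -1, 0, 0, 0]])

```text
clock: 8.7
tool_pos: [0.4594, -0.1719, 0.23]
eef_rot: [-0.0, 1.0, -0.001, 0.004]
wrist_force: [0.1, 0.4, -0.4]
finger_gap: 1.001
grasp_force: 0.0
```

step_arm(steps=[[0, 0.25, 0, 0, 0, 0], [0, 0.5, 0, 0, 0, 0], [0, 0.75, 0, 0, 0, 0], [-0.04, 0.95, 0, 0, 0, 0], [-0.04, 0.95, 0, 0, 0, 0]])

```text
clock: 9.2
tool_pos: [0.466, 0.0224, 0.2242]
eef_rot: [-0.003, 1.0, 0.0, -0.0]
wrist_force: [1.2, -0.3, 0.2]
finger_gap: 1.0
grasp_force: 0.0
```

step_arm(steps=[[0, 0.25, 0, 0, 0, 0], [0, 0.5, 0, 0, 0, 0], [-0.03, 0.75, 0, 0, 0, 0], [-0.03, 0.88, 0, 0, 0, 0], [-0.03, 0.89, 0, 0, 0, 0], [-0.03, 0.89, 0, 0, 0, 0]])

```text
clock: 9.8
tool_pos: [0.4717, 0.1965, 0.2241]
eef_rot: [-0.001, 1.0, -0.0, -0.0]
wrist_force: [0.2, -0.5, 0.1]
finger_gap: 1.003
grasp_force: 0.0
```

Run:
```python
from h import *
print(arm.read_state()['tool_pos'])
out=[]
for n,P in(('scene',(.458,-.171,.05)),('scene',(.473,.196,.15)),('top',(.458,-.171,.05))):
    c=snap(n); u,v=proj(c,[P])[0].astype(int); x,y=u-44,v-65; print(n,x,y)
    out.append(cv2.resize(c['img'][y:y+110,x:x+88],None,fx=3,fy=3,interpolation=cv2.INTER_CUBIC))
cv2.imwrite('pics/g2.png',np.hstack(out))
```

```text
[0.47168302 0.19650348 0.22407038]
scene 216 138
scene 356 83
top 311 160
```

View pics/g2.png

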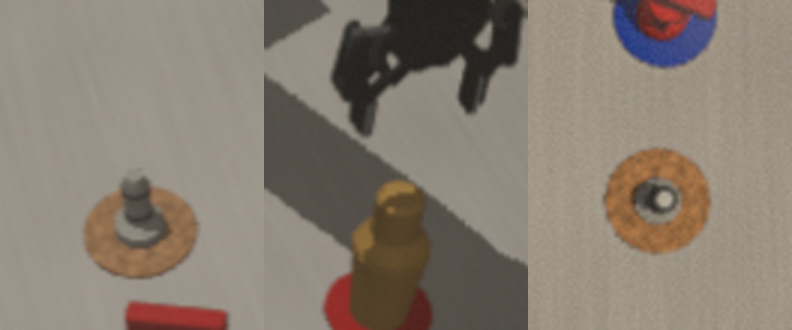

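The stopper stands upright on the middle of the cork mat: base at (140,228) on a mat centred at (141,230) in the left panel. The fingers straddle the shaker's cap. Descending now.

step_arm(steps=[[0, 0, 0.1, 0, 0, 0], [0, 0, 0.2, 0, 0, 0], [0, 0, 0.3, 0, 0, 0], [0, 0, 0.4, 0, 0, 0], [0, 0, 0.5, 0, 0, 0], [0, 0, 0.545, 0, 0, 0], [0, 0, 0.545, 0, 0, 0]])

```text
clock: 10.65
tool_pos: [0.4714, 0.1955, 0.1144]
eef_rot: [0.0, 1.0, -0.0, -0.001]
wrist_force: [0.6, -0.2, 0.5]
finger_gap: 1.0
grasp_force: 0.0
```

step_arm(steps=[[0, 0, 0, 0, 0, 0], [0, 0, 0, 0, 0, 0], [0, 0, 0, 0, 0, 0], [0, 0, 0, 0, 0, 0], [0, 0, 0, 0, 0, 0], [0, 0, 0, 0, 0, 0], [0, 0, 0, 0, 0, 0], [0, 0, 0, 0, 0, 0]], grip=0, grip_force=40)

```text
clock: 11.45
tool_pos: [0.4724, 0.1968, 0.1165]
eef_rot: [-0.0, 1.0, 0.0, 0.001]
wrist_force: [-0.5, -0.5, 5.9]
finger_gap: 0.48
grasp_force: 41.2
```

step_arm(steps=[[0, 0, -0.04, 0, 0, 0], [0, 0, -0.1, 0, 0, 0], [0, 0, -0.2, 0, 0, 0], [0, 0, -0.28, 0, 0, 0], [0, 0, -0.3, 0, 0, 0], [0, 0, -0.3, 0, 0, 0]])

```text
clock: 12.05
tool_pos: [0.4722, 0.1967, 0.176]
eef_rot: [-0.0, 1.0, 0.0, 0.001]
wrist_force: [-0.5, -0.1, -1.8]
finger_gap: 0.478
grasp_force: 41.1
```

step_arm(steps=[[-0.04, -0.02, 0, 0, 0, 0], [-0.12, -0.05, 0, 0, 0, 0], [-0.24, -0.1, 0, 0, 0, 0], [-0.36, -0.16, 0, 0, 0, 0], [-0.48, -0.21, 0, 0, 0, 0], [-0.6, -0.26, 0, 0, 0, 0], [-0.71, -0.31, 0, 0, 0, 0], [-0.78, -0.34, 0, 0, 0, 0], [-0.81, -0.355, 0, 0, 0, 0], [-0.81, -0.355, 0, 0, 0, 0]])

```text
clock: 13.05
tool_pos: [0.6342, 0.125, 0.1739]
eef_rot: [0.0, 1.0, -0.0, -0.001]
wrist_force: [-0.7, 0.8, -2.8]
finger_gap: 0.48
grasp_force: 41.1
```

step_arm(steps=[[0, 0, 0.05, 0, 0, 0], [0, 0, 0.12, 0, 0, 0], [0, 0, 0.19, 0, 0, 0], [0, 0, 0.23, 0, 0, 0], [0, 0, 0.25, 0, 0, 0], [0, 0, 0.25, 0, 0, 0], [0, 0, 0.25, 0, 0, 0]])

```text
clock: 13.75
tool_pos: [0.634, 0.1257, 0.1257]
eef_rot: [-0.0, 1.0, 0.0, 0.0]
wrist_force: [0.1, 0.3, -2.5]
finger_gap: 0.48
grasp_force: 41.0
```

step_arm(steps=[[0, 0, 0.015, 0, 0, 0], [0, 0, 0.028, 0, 0, 0], [0, 0, 0.038, 0, 0, 0], [0, 0, 0.044, 0, 0, 0], [0, 0, 0.048, 0, 0, 0], [0, 0, 0.048, 0, 0, 0]])

```text
clock: 14.35
tool_pos: [0.6341, 0.1257, 0.1166]
eef_rot: [-0.0, 1.0, 0.0, 0.001]
wrist_force: [-1.6, -1.2, 4.0]
finger_gap: 0.482
grasp_force: 41.7
```

Contact (+4 N after −2.5 N). Releasing and rising.

step_arm(steps=[[0, 0, 0, 0, 0, 0], [0, 0, 0, 0, 0, 0], [0, 0, 0, 0, 0, 0], [0, 0, 0, 0, 0, 0], [0, 0, 0, 0, 0, 0], [0, 0, 0, 0, 0, 0], [0, 0, 0, 0, 0, 0]], grip=1)

```text
clock: 15.05
tool_pos: [0.6339, 0.1257, 0.1156]
eef_rot: [-0.0, 1.0, -0.0, -0.0]
wrist_force: [0.1, 0.5, -0.0]
finger_gap: 1.0
grasp_force: 0.0
```

step_arm(steps=[[0, 0, -0.05, 0, 0, 0], [0, 0, -0.15, 0, 0, 0], [0, 0, -0.35, 0, 0, 0], [0, 0, -0.5, 0, 0, 0], [0, 0, -0.55, 0, 0, 0], [0, 0, -0.55, 0, 0, 0]])

```text
clock: 15.65
tool_pos: [0.6346, 0.1258, 0.2279]
eef_rot: [-0.0, 1.0, 0.0, 0.002]
wrist_force: [0.8, -0.1, -1.0]
finger_gap: 0.997
grasp_force: 0.0
```

step_arm(steps=[[0, -0.25, 0, 0, 0, 0], [0, -0.5, 0, 0, 0, 0], [0, -0.75, 0, 0, 0, 0], [0, -0.9, 0, 0, 0, 0], [0, -0.9, 0, 0, 0, 0]])

```text
clock: 16.15
tool_pos: [0.6333, -0.0581, 0.2237]
eef_rot: [0.002, 1.0, -0.0, -0.001]
wrist_force: [0.9, 0.1, 0.3]
finger_gap: 0.999
grasp_force: 0.0
```

step_arm(steps=[[0, -0.2, 0, 0, 0, 0.09], [0, -0.4, 0, 0, 0, 0.18], [0, -0.6, 0, 0, 0, 0.27], [0, -0.635, 0, 0, 0, 0.36], [0, -0.635, 0, 0, 0, 0.45], [0, -0.635, 0, 0, 0, 0.54], [0, -0.635, 0, 0, 0, 0.63], [0, -0.635, 0, 0, 0, 0.63]])

```text
clock: 16.95
tool_pos: [0.6339, -0.1805, 0.2242]
eef_rot: [0.475, 0.88, -0.0, -0.001]
wrist_force: [0.2, 0.1, -0.7]
finger_gap: 0.998
grasp_force: 0.0
```

step_arm(steps=[[0, 0, 0, 0, 0, 0.09], [0, 0, 0, 0, 0, 0.18], [0, 0, 0, 0, 0, 0.27], [0, 0, 0, 0, 0, 0.36], [0, 0, 0, 0, 0, 0.45], [0, 0, 0, 0, 0, 0.54], [0, 0, 0, 0, 0, 0.626], [0, 0, 0, 0, 0, 0.626]])

```text
clock: 17.75
tool_pos: [0.634, -0.1807, 0.2248]
eef_rot: [0.833, 0.553, -0.0, -0.0]
wrist_force: [-0.3, 0.1, 0.2]
finger_gap: 1.001
grasp_force: 0.0
```

Run:
```python
from h import *
from scipy.spatial.transform import Rotation as R
s=arm.read_state(); p=s['tool_pos']; M=R.from_quat(s['eef_rot']).as_matrix(); print(p,s['q'],M.round(3))
out=[]
for n,P in(('scene',(.635,-.181,.15)),('scene',(.634,.126,.1)),('top',(.634,.126,.1))):
    c=snap(n); u,v=proj(c,[P])[0].astype(int); x,y=u-44,v-60; print(n,x,y)
    out.append(cv2.resize(c['img'][y:y+110,x:x+88],None,fx=3,fy=3,interpolation=cv2.INTER_CUBIC))
cv2.imwrite('pics/g3.png',np.hstack(out))
```

```text
[ 0.63400777 -0.18072236  0.22479812] [-2.77703297e-01  3.64469116e-01  4.91612188e-01  1.69914801e+00
  4.66495120e-05  1.69223246e+00] [[ 0.389  0.921 -0.001]
 [ 0.921 -0.389  0.   ]
 [-0.    -0.001 -1.   ]]
scene 229 177
scene 354 155
top 198 101
```

View pics/g3.png

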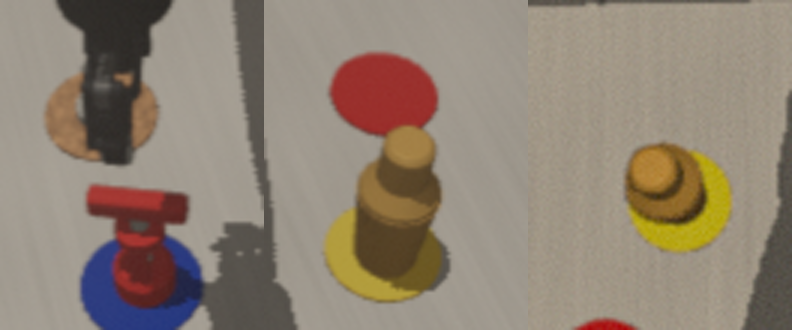

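The fingers are square over the corkscrew's handle (first panel, (110,160) above (138,203)), and the shaker stands upright on yellow. Descending.

step_arm(steps=[[0, 0, 0.1, 0, 0, 0], [0, 0, 0.2, 0, 0, 0], [0, 0, 0.3, 0, 0, 0], [0, 0, 0.4, 0, 0, 0], [0, 0, 0.5, 0, 0, 0], [0, 0, 0.58, 0, 0, 0], [0, 0, 0.63, 0, 0, 0], [0, 0, 0.63, 0, 0, 0]])

```text
clock: 18.7
tool_pos: [0.6333, -0.181, 0.0981]
eef_rot: [0.833, 0.553, -0.001, -0.001]
wrist_force: [-0.6, 0.1, -1.1]
finger_gap: 1.001
grasp_force: 0.0
```

step_arm(steps=[[0, 0, 0, 0, 0, 0], [0, 0, 0, 0, 0, 0], [0, 0, 0, 0, 0, 0], [0, 0, 0, 0, 0, 0], [0, 0, 0, 0, 0, 0], [0, 0, 0, 0, 0, 0], [0, 0, 0, 0, 0, 0], [0, 0, 0, 0, 0, 0], [0, 0, 0, 0, 0, 0], [0, 0, 0, 0, 0, 0]], grip=0, grip_force=35)

```text
clock: 19.7
tool_pos: [0.6342, -0.1814, 0.1001]
eef_rot: [0.834, 0.552, 0.0, 0.0]
wrist_force: [-0.4, -0.2, 5.8]
finger_gap: 0.209
grasp_force: 36.0
```

step_arm(steps=[[0, 0, -0.04, 0, 0, 0], [0, 0, -0.12, 0, 0, 0], [0, 0, -0.24, 0, 0, 0], [0, 0, -0.35, 0, 0, 0], [0, 0, -0.4, 0, 0, 0], [0, 0, -0.4, 0, 0, 0]])

```text
clock: 20.3
tool_pos: [0.6346, -0.1815, 0.181]
eef_rot: [0.834, 0.552, 0.001, 0.001]
wrist_force: [0.1, -0.4, -0.7]
finger_gap: 0.206
grasp_force: 35.2
```

step_arm(steps=[[0.03, -0.03, 0, 0, 0, 0], [0.09, -0.09, 0, 0, 0, 0], [0.18, -0.19, 0, 0, 0, 0], [0.28, -0.29, 0, 0, 0, 0], [0.38, -0.39, 0, 0, 0, 0], [0.48, -0.5, 0, 0, 0, 0], [0.58, -0.6, 0, 0, 0, 0], [0.67, -0.69, 0, 0, 0, 0], [0.73, -0.75, 0, 0, 0, 0], [0.75, -0.77, 0, 0, 0, 0]])

```text
clock: 21.3
tool_pos: [0.55, 0.0184, 0.1789]
eef_rot: [0.833, 0.553, -0.0, -0.0]
wrist_force: [-0.0, -0.3, -0.7]
finger_gap: 0.207
grasp_force: 35.2
```

step_arm(steps=[[0.03, -0.03, 0, 0, 0, 0], [0.09, -0.09, 0, 0, 0, 0], [0.18, -0.19, 0, 0, 0, 0], [0.28, -0.29, 0, 0, 0, 0], [0.38, -0.39, 0, 0, 0, 0], [0.48, -0.5, 0, 0, 0, 0], [0.58, -0.6, 0, 0, 0, 0], [0.65, -0.67, 0, 0, 0, 0], [0.68, -0.7, 0, 0, 0, 0], [0.68, -0.7, 0, 0, 0, 0]])

```text
clock: 22.3
tool_pos: [0.475, 0.1975, 0.1796]
eef_rot: [0.834, 0.552, -0.0, -0.0]
wrist_force: [-0.2, -0.9, -1.3]
finger_gap: 0.202
grasp_force: 35.2
```

step_arm(steps=[[0, 0, 0.05, 0, 0, 0], [0, 0, 0.14, 0, 0, 0], [0, 0, 0.24, 0, 0, 0], [0, 0, 0.31, 0, 0, 0], [0, 0, 0.35, 0, 0, 0], [0, 0, 0.35, 0, 0, 0], [0, 0, 0.35, 0, 0, 0]])

```text
clock: 23.0
tool_pos: [0.4756, 0.1967, 0.1102]
eef_rot: [0.834, 0.552, 0.0, 0.0]
wrist_force: [-0.3, 0.5, -1.0]
finger_gap: 0.205
grasp_force: 35.1
```

Check the alignment before setting down.

step_arm(steps=[[0, 0, 0.015, 0, 0, 0], [0, 0, 0.03, 0, 0, 0], [0, 0, 0.042, 0, 0, 0], [0, 0, 0.05, 0, 0, 0], [0, 0, 0.055, 0, 0, 0], [0, 0, 0.055, 0, 0, 0]])

```text
clock: 23.6
tool_pos: [0.4754, 0.197, 0.1001]
eef_rot: [0.834, 0.552, 0.001, 0.0]
wrist_force: [-3.8, -1.2, 9.7]
finger_gap: 0.206
grasp_force: 36.7
```

step_arm(steps=[[0, 0, 0, 0, 0, 0], [0, 0, 0, 0, 0, 0], [0, 0, 0, 0, 0, 0], [0, 0, 0, 0, 0, 0], [0, 0, 0, 0, 0, 0], [0, 0, 0, 0, 0, 0], [0, 0, 0, 0, 0, 0]], grip=1)

```text
clock: 24.3
tool_pos: [0.4752, 0.1968, 0.0986]
eef_rot: [0.834, 0.552, -0.0, -0.0]
wrist_force: [0.3, 0.0, -0.3]
finger_gap: 1.0
grasp_force: 0.0
```

step_arm(steps=[[0, 0, -0.05, 0, 0, 0], [0, 0, -0.15, 0, 0, 0], [0, 0, -0.35, 0, 0, 0], [0, 0, -0.55, 0, 0, 0], [0, 0, -0.65, 0, 0, 0], [0, 0, -0.65, 0, 0, 0]])

```text
clock: 24.9
tool_pos: [0.4763, 0.1972, 0.2329]
eef_rot: [0.834, 0.552, 0.003, 0.001]
wrist_force: [1.0, 0.8, 0.0]
finger_gap: 0.999
grasp_force: 0.0
```

step_arm(steps=[[-0.2, 0.07, 0, 0, 0, 0], [-0.4, 0.15, 0, 0, 0, 0], [-0.6, 0.22, 0, 0, 0, 0], [-0.8, 0.29, 0, 0, 0, 0], [-0.9, 0.33, 0, 0, 0, 0], [-0.9, 0.33, 0, 0, 0, 0]])

```text
clock: 25.5
tool_pos: [0.4652, 0.003, 0.2283]
eef_rot: [0.835, 0.55, -0.0, 0.0]
wrist_force: [0.1, 0.1, -0.3]
finger_gap: 1.001
grasp_force: 0.0
```

step_arm(steps=[[-0.2, 0.07, 0, 0, 0, 0], [-0.4, 0.15, 0, 0, 0, 0], [-0.6, 0.22, 0, 0, 0, 0], [-0.8, 0.29, 0, 0, 0, 0], [-0.83, 0.303, 0, 0, 0, 0], [-0.83, 0.303, 0, 0, 0, 0], [-0.83, 0.303, 0, 0, 0, 0]])

```text
clock: 26.2
tool_pos: [0.4566, -0.1701, 0.2284]
eef_rot: [0.834, 0.552, -0.0, -0.0]
wrist_force: [0.3, -0.1, 0.1]
finger_gap: 1.002
grasp_force: 0.0
```

Run:
```python
from h import *
s=arm.read_state(); print(s['tool_pos'])
out=[]
for n,P in(('scene',(.458,-.171,.1)),('scene',(.55,.17,.1)),('top',(.55,.17,.1))):
    c=snap(n); u,v=proj(c,[P])[0].astype(int); x,y=u-44,v-62; print(n,x,y)
    out.append(cv2.resize(c['img'][y:y+140,x:x+88],None,fx=3,fy=3,interpolation=cv2.INTER_CUBIC))
cv2.imwrite('pics/g4.png',np.hstack(out))
```

```text
[ 0.45664825 -0.17012495  0.2284034 ]
scene 215 129
scene 356 123
top 181 131
```

View pics/g4.png

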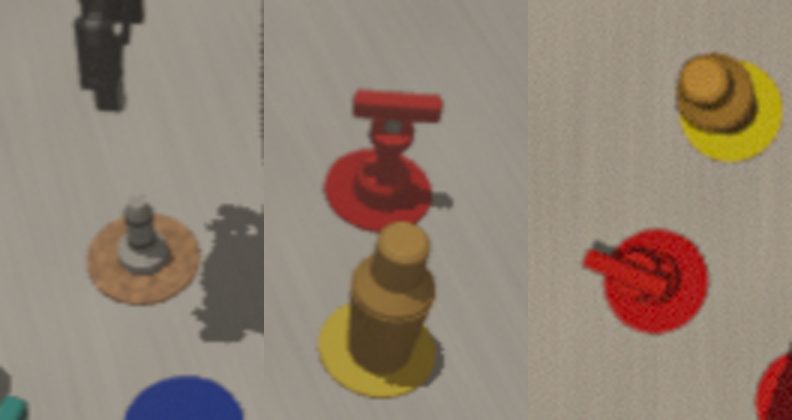

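Run:
```python
from h import *
a=load('top'); s=load('scene')
print('shaker',tri(a,(240.3,158.3),s,(402.3,203)),onz(a,240.3,158.3,.154),onz(s,402.3,203,.154))
print('cork',tri(a,(213.7,221),s,(400.7,156.3)),onz(a,213.7,221,.127),onz(s,400.7,156.3,.127))
print('yel',onz(a,248.7,168,.004),onz(s,394,238.7,.004),'red',onz(a,223.6,224.7,.004),onz(s,394,186.4,.004))
```

```text
shaker [0.63335039 0.1256109  0.14789692] [0.63126453 0.12211383 0.154     ] [0.63790467 0.12535342 0.154     ]
cork [0.47731746 0.19745543 0.12511491] [0.47673582 0.19552469 0.127     ] [0.47907282 0.19803692 0.127     ]
yel [0.63144365 0.12415111 0.004     ] [0.63574481 0.12741118 0.004     ] red [0.47107489 0.19658319 0.004     ] [0.4760868  0.19846986 0.004     ]
```

step_arm(steps=[[0, 0.01, 0.2, 0, 0, 0], [0, 0.01, 0.4, 0, 0, 0], [0, 0.01, 0.6, 0, 0, 0], [0, 0.01, 0.75, 0, 0, 0], [0, 0.01, 0.85, 0, 0, 0], [0, 0.01, 0.95, 0, 0, 0], [0, 0.01, 0.95, 0, 0, 0]])

```text
clock: 27.05
tool_pos: [0.457, -0.1704, 0.0363]
eef_rot: [0.834, 0.552, -0.001, -0.002]
wrist_force: [0.2, 0.5, 0.3]
finger_gap: 0.997
grasp_force: 0.0
```

Shaker and corkscrew are within about 4 mm of their mat centres. Gripping the stopper.

step_arm(steps=[[0, 0, 0.03, 0, 0, 0], [0, 0, 0.054, 0, 0, 0], [0, 0, 0.054, 0, 0, 0]])

```text
clock: 27.35
tool_pos: [0.4585, -0.1718, 0.0281]
eef_rot: [0.834, 0.552, 0.0, 0.0]
wrist_force: [-0.3, -0.0, 0.1]
finger_gap: 0.999
grasp_force: 0.0
```

step_arm(steps=[[0, 0, 0, 0, 0, 0], [0, 0, 0, 0, 0, 0], [0, 0, 0, 0, 0, 0], [0, 0, 0, 0, 0, 0], [0, 0, 0, 0, 0, 0], [0, 0, 0, 0, 0, 0], [0, 0, 0, 0, 0, 0], [0, 0, 0, 0, 0, 0], [0, 0, 0, 0, 0, 0], [0, 0, 0, 0, 0, 0]], grip=0, grip_force=30)

```text
clock: 28.35
tool_pos: [0.4585, -0.172, 0.0281]
eef_rot: [0.834, 0.552, 0.0, 0.0]
wrist_force: [-0.2, -0.2, 4.1]
finger_gap: 0.273
grasp_force: 29.6
```

step_arm(steps=[[0, 0, -0.05, 0, 0, 0], [0, 0, -0.15, 0, 0, 0], [0, 0, -0.3, 0, 0, 0], [0, 0, -0.4, 0, 0, 0], [0, 0, -0.45, 0, 0, 0], [0, 0, -0.45, 0, 0, 0]])

```text
clock: 28.95
tool_pos: [0.4589, -0.1721, 0.1191]
eef_rot: [0.834, 0.552, 0.001, 0.001]
wrist_force: [-1.0, 0.1, -0.9]
finger_gap: 0.271
grasp_force: 29.6
```

step_arm(steps=[[0.02, 0.05, 0, 0, 0, 0], [0.05, 0.14, 0, 0, 0, 0], [0.1, 0.28, 0, 0, 0, 0], [0.15, 0.43, 0, 0, 0, 0], [0.2, 0.58, 0, 0, 0, 0], [0.25, 0.71, 0, 0, 0, 0], [0.28, 0.8, 0, 0, 0, 0], [0.293, 0.834, 0, 0, 0, 0], [0.293, 0.834, 0, 0, 0, 0], [0.293, 0.834, 0, 0, 0, 0]])

```text
clock: 29.95
tool_pos: [0.6341, -0.183, 0.117]
eef_rot: [0.834, 0.552, -0.001, -0.001]
wrist_force: [0.0, 0.4, -0.9]
finger_gap: 0.272
grasp_force: 29.7
```

step_arm(steps=[[0, 0, 0.05, 0, 0, 0], [0, 0, 0.14, 0, 0, 0], [0, 0, 0.25, 0, 0, 0], [0, 0, 0.34, 0, 0, 0], [0, 0, 0.38, 0, 0, 0], [0, 0, 0.4, 0, 0, 0], [0, 0, 0.4, 0, 0, 0], [0, 0, 0.4, 0, 0, 0]])

```text
clock: 30.75
tool_pos: [0.6352, -0.1833, 0.0389]
eef_rot: [0.834, 0.552, 0.0, 0.001]
wrist_force: [0.3, -0.5, -1.6]
finger_gap: 0.273
grasp_force: 29.7
```

step_arm(steps=[[0, 0, 0.015, 0, 0, 0], [0, 0, 0.03, 0, 0, 0], [0, 0, 0.042, 0, 0, 0], [0, 0, 0.05, 0, 0, 0], [0, 0, 0.056, 0, 0, 0], [0, 0, 0.056, 0, 0, 0]])

```text
clock: 31.35
tool_pos: [0.6348, -0.1832, 0.0281]
eef_rot: [0.834, 0.552, 0.0, 0.0]
wrist_force: [-4.8, 1.7, 9.1]
finger_gap: 0.274
grasp_force: 30.7
```

step_arm(steps=[[0, 0, 0, 0, 0, 0], [0, 0, 0, 0, 0, 0], [0, 0, 0, 0, 0, 0], [0, 0, 0, 0, 0, 0], [0, 0, 0, 0, 0, 0], [0, 0, 0, 0, 0, 0], [0, 0, 0, 0, 0, 0]], grip=1)

```text
clock: 32.05
tool_pos: [0.6348, -0.1832, 0.0267]
eef_rot: [0.834, 0.552, -0.0, -0.0]
wrist_force: [-0.1, 0.3, -0.3]
finger_gap: 0.999
grasp_force: 0.0
```

step_arm(steps=[[0, 0, -0.05, 0, 0, 0], [0, 0, -0.15, 0, 0, 0], [0, 0, -0.35, 0, 0, 0], [0, 0, -0.55, 0, 0, 0], [0, 0, -0.75, 0, 0, 0], [0, 0, -0.9, 0, 0, 0], [0, 0, -1, 0, 0, 0], [0, 0, -1, 0, 0, 0]])

```text
clock: 32.85
tool_pos: [0.6357, -0.1834, 0.2312]
eef_rot: [0.834, 0.552, 0.002, 0.002]
wrist_force: [1.1, -0.5, 0.8]
finger_gap: 0.999
grasp_force: 0.0
```

step_arm(steps=[[-0.1, -0.2, 0, 0, 0, 0], [-0.2, -0.4, 0, 0, 0, 0], [-0.3, -0.6, 0, 0, 0, 0], [-0.4, -0.8, 0, 0, 0, 0], [-0.4, -0.8, 0, 0, 0, 0]])

```text
clock: 33.35
tool_pos: [0.4519, -0.1941, 0.227]
eef_rot: [0.834, 0.551, -0.0, -0.0]
wrist_force: [2.0, -0.9, 0.2]
finger_gap: 1.0
grasp_force: 0.0
```

Run:
```python
from h import *
c=snap('top'); a=cv2.resize(c['img'][110:300,135:445],None,fx=2,fy=2,interpolation=cv2.INTER_CUBIC)
s=snap('scene'); b=cv2.resize(s['img'][150:300,180:490],None,fx=2,fy=2,interpolation=cv2.INTER_CUBIC)
im=np.vstack([a,b]); cv2.imwrite('pics/end.png',im[:,:][:700] if im.shape[0]<=600 else cv2.resize(im,None,fx=600/im.shape[0],fy=600/im.shape[0])); print(im.shape)
```

```text
(680, 620, 3)
```

View pics/end.png

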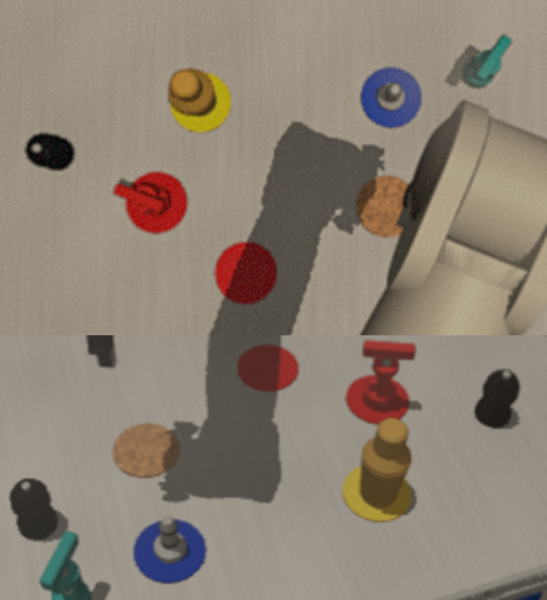

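The shaker stands upright on yellow (200,100), the corkscrew on the left red mat (157,202) and the stopper in the middle of blue (391,97). The mills are in place and the arm touches nothing, so I'm handing in.

```bash
python3 -c "
from plant import arm
print(arm.close_job())"
```

```text
the job is handed in; nothing more can be done
None
```

The job is handed in: the shaker stands on yellow, the corkscrew on the left red mat and the stopper on blue, each upright, released and centred to within about 5 mm by my camera readings. The mills look undisturbed, and the final verdict was not shown to me.

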